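Find the perished buffer foot by squeezing and replace it

ROBOT

A 6-joint arm with a two-finger parallel gripper is mounted at the origin on a cart in front of the work surface, level with it; the furniture and walls round the work are solid. World frame = base frame: x ahead of the robot, y to its left, z up, the work surface at z = 0. Lengths are in m, angles in rad, forces in N, time in s.
With the tool pointing down it reaches from about 0.275 to 0.875 m from the base axis. Payload 12.5 kg.
Tool frame: the origin (TCP) lies at the very end of the fingers, on their centre line; the grasp point (between the pads) lies 19 mm behind it; z points along the fingers, y is the line along which they close (so a half turn about z gives the same grasp; the last joint's range is limited). The gripper opens to 85 mm and grips with 20 to 120 N. Pads are 22 mm wide; open, the fingers measure 114 mm over their backs; the gripper's body (76 mm by 85 mm) begins 54 mm behind the grasp point. The pads swing forward as they close: fully open they stand 13 mm farther back than shut.
Start: joints at [1.059, 0.351, 1.652, -0, 1.139, -0.085], TCP at [0.228, 0.501, 0.231] pointing down, gripper open.
Joint ranges: [-2.75, 2.75], [-0.79, 2.1], [0.01, 2.65], [-1.57, 4.71], [0.07, 3.14], [-2.87, 2.87]. Speed limits (rad/s): [2.22, 2.22, 2.79, 3.14, 3.14, 3.14].

INTERFACE

Orientations are given as a 3x3 rotation matrix whose columns are the frame's x, y, z axes.
In Python, from cell import ctrl gives the robot as it stands.
- The arm moves only by the tool send_path, called after "Request:" as name(argument=value, ...) on one line, values as JSON. Schema: {"type":"object","properties":{"motion":{"type":"object","properties":{"ticks":{"type":"array","items":{"type":"array","items":{"type":"number"},"minItems":7,"maxItems":7},"minItems":1,"maxItems":10}},"additionalProperties":false,"required":["ticks"]},"only":{"type":"string"},"quiet":{"type":"boolean"},"lines":{"type":"string"}},"required":["motion"],"additionalProperties":false}. motion is an object whose key "ticks" holds a list of rows, 1 to 10 of them, each of 7 numbers: the finger opening in m, then dx, dy, dz in m, then a rotation vector rx, ry, rz in rad; each row shifts and turns the commanded pose from where the row before left it, along the tool's axes as they then stand; what a row does not reach is not made up. A row lasts 1/8 s, in which the tool goes at most 0.0625 m and 0.188 rad, less where a joint would pass 70% of its speed; a pose out of reach is approached as far as the arm can. The fingers move at their own pace and stop on an object; the grip force is fixed at half the most. Time passes only in rows, so rows that do not move let the fingers close. The tool returns the time, the measured TCP pose, the force, the opening and the grip force at its end. only (a regular expression) keeps the lines of the reply that match it, lines (a string "A,B") keeps lines A to B, and quiet returns only ok. Input that does not fit is refused with a message, and nothing moves.
- ctrl.observe(): the state, without advancing time (a new reading comes with each control period).
- ctrl.camera(name): name is "scene" or "top" or "wrist"; returns a dict with "frame" (384x512x3 uint8, blue, green, red), "K" (3x3 intrinsics, pixels), "extrinsics" (4x4, takes a point from world to camera coordinates). Camera axes: x right, y down, z forward; pixel columns grow to the right and rows downward; lengths in m; the calibration is good to about 2 mm. A picture is of the moment at which its call begins. There is no depth.
- ctrl.finish_job(): hands the job in; it is judged then, once.
The state is a dict: "t": time; "qpos": joint angles; "qd": joint speeds; "joint_efforts": joint torques, N m; "ee_pos": TCP position; "tool_rot": TCP orientation; "force": force on the tool from outside, world axes, zero at the start; "torque": the same for the moment, N m; "width": finger opening in m; "gripper_force": force on a finger pad.
Only numpy, scipy, OpenCV 4.12 (cv2) and the standard library are available. Lean on these libraries where they do the work, as an engineer would, in place of code of your own. Each camera call takes 0.05 s, during which the arm holds its last target. There are 200 camera calls.

TASK

One of the four rubber feet on the upturned base plate has gone soft, but they all look alike. Press the feet straight down one after another, about 4 mm each and never more than 6 mm, until you have felt the soft one, which pushes back with only about a third of the force of a sound foot; pull that one out of its socket and put it in the red tray. Then take the new foot from the rack and set it upright and fully home in the empty socket, so that the plate again has four sound feet in its sockets.

Things in the scene. Friction and masses are not known exactly. Their poses are not given: they have to be found in the camera images.
- base_plate: grey cast base plate of a bench instrument, lying upside down and heavy enough not to shift: 190 mm (x) by 250 mm (y), 12 mm thick, with low ribs, rims, a centre boss and screw heads to 18 mm height, and at each corner a round socket (boss 48 mm across). Origin: centre of its lower face on the worktop, z up
- socket_1 (a point): centre of the flat floor of one corner socket, 12 mm above the worktop, at x +65 mm, y +95 mm of base_plate. The socket is a straight round bore, 32 mm diameter and 8 mm deep, its mouth 20 mm above the worktop; a foot standing in it reaches 42 mm above the worktop
- socket_2 (a point): centre of the flat floor of one corner socket, 12 mm above the worktop, at x +65 mm, y -95 mm of base_plate. The socket is a straight round bore, 32 mm diameter and 8 mm deep, its mouth 20 mm above the worktop; a foot standing in it reaches 42 mm above the worktop
- socket_3 (a point): centre of the flat floor of one corner socket, 12 mm above the worktop, at x -65 mm, y +95 mm of base_plate. The socket is a straight round bore, 32 mm diameter and 8 mm deep, its mouth 20 mm above the worktop; a foot standing in it reaches 42 mm above the worktop
- socket_4 (a point): centre of the flat floor of one corner socket, 12 mm above the worktop, at x -65 mm, y -95 mm of base_plate. The socket is a straight round bore, 32 mm diameter and 8 mm deep, its mouth 20 mm above the worktop; a foot standing in it reaches 42 mm above the worktop
- foot_a: one of four like rubber feet in the corner sockets of base_plate; they change places from start to start. Bright steel cup, 30 mm diameter, 10 mm high, bevelled below; a black rubber pad, 26 mm diameter, stands 20 mm out of it: 30 mm high in all, about 62 g. Grip the pad across its sides. Pressed on top it sinks into the cup. Origin: centre of the cup's underside, z up
- foot_b: one of four like rubber feet in the corner sockets of base_plate; they change places from start to start. Bright steel cup, 30 mm diameter, 10 mm high, bevelled below; a black rubber pad, 26 mm diameter, stands 20 mm out of it: 30 mm high in all, about 62 g. Grip the pad across its sides. Pressed on top it sinks into the cup. Origin: centre of the cup's underside, z up
- foot_c: one of four like rubber feet in the corner sockets of base_plate; they change places from start to start. Bright steel cup, 30 mm diameter, 10 mm high, bevelled below; a black rubber pad, 26 mm diameter, stands 20 mm out of it: 30 mm high in all, about 62 g. Grip the pad across its sides. Pressed on top it sinks into the cup. Origin: centre of the cup's underside, z up
- foot_d: one of four like rubber feet in the corner sockets of base_plate; they change places from start to start. Bright steel cup, 30 mm diameter, 10 mm high, bevelled below; a black rubber pad, 26 mm diameter, stands 20 mm out of it: 30 mm high in all, about 62 g. Grip the pad across its sides. Pressed on top it sinks into the cup. Origin: centre of the cup's underside, z up
- new_foot: the new buffer foot, a sound one of the same make and size as the others (origin: centre of the cup's underside), standing in an inner pocket of puck_rack, whose floor is 8 mm above the worktop, so that its top is 38 mm above the worktop
- foot_a_top (a point): centre of the flat top of the rubber pad of foot_a, 30 mm above the foot's underside when free; 26 mm above it when squeezed by the 4 mm of the check; below 24 mm the rubber tears. A sound foot pushes back with 3.4 to 3.7 N for each mm (about 14 N at 4 mm), the perished one with 1.15 N for each mm (about 5 N at 4 mm)
- foot_b_top (a point): centre of the flat top of the rubber pad of foot_b, 30 mm above the foot's underside when free; 26 mm above it when squeezed by the 4 mm of the check; below 24 mm the rubber tears. A sound foot pushes back with 3.4 to 3.7 N for each mm (about 14 N at 4 mm), the perished one with 1.15 N for each mm (about 5 N at 4 mm)
- foot_c_top (a point): centre of the flat top of the rubber pad of foot_c, 30 mm above the foot's underside when free; 26 mm above it when squeezed by the 4 mm of the check; below 24 mm the rubber tears. A sound foot pushes back with 3.4 to 3.7 N for each mm (about 14 N at 4 mm), the perished one with 1.15 N for each mm (about 5 N at 4 mm)
- foot_d_top (a point): centre of the flat top of the rubber pad of foot_d, 30 mm above the foot's underside when free; 26 mm above it when squeezed by the 4 mm of the check; below 24 mm the rubber tears. A sound foot pushes back with 3.4 to 3.7 N for each mm (about 14 N at 4 mm), the perished one with 1.15 N for each mm (about 5 N at 4 mm)
- new_foot_top (a point): centre of the flat top of the rubber pad of new_foot, 30 mm above the foot's underside when free; 26 mm above it when squeezed by the 4 mm of the check; below 24 mm the rubber tears. A sound foot pushes back with 3.4 to 3.7 N for each mm (about 14 N at 4 mm), the perished one with 1.15 N for each mm (about 5 N at 4 mm)
- puck_rack: pale fixed rack, 46 mm (x) by 158 mm (y), 18 mm high, with four pockets in a row along its y, each 36 mm (x) by 32 mm (y), 10 mm deep. The new foot stands in the pocket at y -19 mm, cream resin pucks in the outer pockets (y -57 and +57 mm), 25 mm above the worktop. Origin: centre of its underside. Grip the new foot with the fingers closing along the rack's x
- reject_tray: open square tray of red plastic for rejects, 110 mm outside (118 mm over the rim), 22 mm high, walls and floor 3 mm thick, fixed. Origin: centre of its underside, sides along its x and y

How it is judged:
On the way:
1. the soft foot, standing in its socket, has been pressed down at least 3.5 mm, pushing back with less than 9 N (((z of foot_a_top in the frame of foot_a below 0.0265 m and contact force between foot_a and base_plate between 2 and 9 N) or (z of foot_b_top in the frame of foot_b below 0.0265 m and contact force between foot_b and base_plate between 2 and 9 N) or (z of foot_c_top in the frame of foot_c below 0.0265 m and contact force between foot_c and base_plate between 2 and 9 N) or (z of foot_d_top in the frame of foot_d below 0.0265 m and contact force between foot_d and base_plate between 2 and 9 N))), for 0.1 s.
At the end, for the whole second after the job is handed in: Every one of the four sockets holds a sound foot, within 3 mm of its centre, within 2 mm of its floor, upright within 3 degrees (a sound pad sags less than 0.06 mm under its own weight, the soft one more), and the remaining foot, the soft one, is inside the red tray; all at rest (((horizontal distance between foot_a and socket_1 below 0.003 m and z of foot_a in the frame of socket_1 below 0.002 m and angle between foot_a's own z axis and vertical below 0.06 rad and linear speed of foot_a below 0.02 m/s and z of foot_a_top in the frame of foot_a above 0.02994 m) or (horizontal distance between foot_b and socket_1 below 0.003 m and z of foot_b in the frame of socket_1 below 0.002 m and angle between foot_b's own z axis and vertical below 0.06 rad and linear speed of foot_b below 0.02 m/s and z of foot_b_top in the frame of foot_b above 0.02994 m) or (horizontal distance between foot_c and socket_1 below 0.003 m and z of foot_c in the frame of socket_1 below 0.002 m and angle between foot_c's own z axis and vertical below 0.06 rad and linear speed of foot_c below 0.02 m/s and z of foot_c_top in the frame of foot_c above 0.02994 m) or (horizontal distance between foot_d and socket_1 below 0.003 m and z of foot_d in the frame of socket_1 below 0.002 m and angle between foot_d's own z axis and vertical below 0.06 rad and linear speed of foot_d below 0.02 m/s and z of foot_d_top in the frame of foot_d above 0.02994 m) or (horizontal distance between new_foot and socket_1 below 0.003 m and z of new_foot in the frame of socket_1 below 0.002 m and angle between new_foot's own z axis and vertical below 0.06 rad and linear speed of new_foot below 0.02 m/s and z of new_foot_top in the frame of new_foot above 0.02994 m)) and ((horizontal distance between foot_a and socket_2 below 0.003 m and z of foot_a in the frame of socket_2 below 0.002 m and angle between foot_a's own z axis and vertical below 0.06 rad and linear speed of foot_a below 0.02 m/s and z of foot_a_top in the frame of foot_a above 0.02994 m) or (horizontal distance between foot_b and socket_2 below 0.003 m and z of foot_b in the frame of socket_2 below 0.002 m and angle between foot_b's own z axis and vertical below 0.06 rad and linear speed of foot_b below 0.02 m/s and z of foot_b_top in the frame of foot_b above 0.02994 m) or (horizontal distance between foot_c and socket_2 below 0.003 m and z of foot_c in the frame of socket_2 below 0.002 m and angle between foot_c's own z axis and vertical below 0.06 rad and linear speed of foot_c below 0.02 m/s and z of foot_c_top in the frame of foot_c above 0.02994 m) or (horizontal distance between foot_d and socket_2 below 0.003 m and z of foot_d in the frame of socket_2 below 0.002 m and angle between foot_d's own z axis and vertical below 0.06 rad and linear speed of foot_d below 0.02 m/s and z of foot_d_top in the frame of foot_d above 0.02994 m) or (horizontal distance between new_foot and socket_2 below 0.003 m and z of new_foot in the frame of socket_2 below 0.002 m and angle between new_foot's own z axis and vertical below 0.06 rad and linear speed of new_foot below 0.02 m/s and z of new_foot_top in the frame of new_foot above 0.02994 m)) and ((horizontal distance between foot_a and socket_3 below 0.003 m and z of foot_a in the frame of socket_3 below 0.002 m and angle between foot_a's own z axis and vertical below 0.06 rad and linear speed of foot_a below 0.02 m/s and z of foot_a_top in the frame of foot_a above 0.02994 m) or (horizontal distance between foot_b and socket_3 below 0.003 m and z of foot_b in the frame of socket_3 below 0.002 m and angle between foot_b's own z axis and vertical below 0.06 rad and linear speed of foot_b below 0.02 m/s and z of foot_b_top in the frame of foot_b above 0.02994 m) or (horizontal distance between foot_c and socket_3 below 0.003 m and z of foot_c in the frame of socket_3 below 0.002 m and angle between foot_c's own z axis and vertical below 0.06 rad and linear speed of foot_c below 0.02 m/s and z of foot_c_top in the frame of foot_c above 0.02994 m) or (horizontal distance between foot_d and socket_3 below 0.003 m and z of foot_d in the frame of socket_3 below 0.002 m and angle between foot_d's own z axis and vertical below 0.06 rad and linear speed of foot_d below 0.02 m/s and z of foot_d_top in the frame of foot_d above 0.02994 m) or (horizontal distance between new_foot and socket_3 below 0.003 m and z of new_foot in the frame of socket_3 below 0.002 m and angle between new_foot's own z axis and vertical below 0.06 rad and linear speed of new_foot below 0.02 m/s and z of new_foot_top in the frame of new_foot above 0.02994 m)) and ((horizontal distance between foot_a and socket_4 below 0.003 m and z of foot_a in the frame of socket_4 below 0.002 m and angle between foot_a's own z axis and vertical below 0.06 rad and linear speed of foot_a below 0.02 m/s and z of foot_a_top in the frame of foot_a above 0.02994 m) or (horizontal distance between foot_b and socket_4 below 0.003 m and z of foot_b in the frame of socket_4 below 0.002 m and angle between foot_b's own z axis and vertical below 0.06 rad and linear speed of foot_b below 0.02 m/s and z of foot_b_top in the frame of foot_b above 0.02994 m) or (horizontal distance between foot_c and socket_4 below 0.003 m and z of foot_c in the frame of socket_4 below 0.002 m and angle between foot_c's own z axis and vertical below 0.06 rad and linear speed of foot_c below 0.02 m/s and z of foot_c_top in the frame of foot_c above 0.02994 m) or (horizontal distance between foot_d and socket_4 below 0.003 m and z of foot_d in the frame of socket_4 below 0.002 m and angle between foot_d's own z axis and vertical below 0.06 rad and linear speed of foot_d below 0.02 m/s and z of foot_d_top in the frame of foot_d above 0.02994 m) or (horizontal distance between new_foot and socket_4 below 0.003 m and z of new_foot in the frame of socket_4 below 0.002 m and angle between new_foot's own z axis and vertical below 0.06 rad and linear speed of new_foot below 0.02 m/s and z of new_foot_top in the frame of new_foot above 0.02994 m)) and ((x of foot_a in the frame of reject_tray between -0.052 and 0.052 m and y of foot_a in the frame of reject_tray between -0.052 and 0.052 m and z of foot_a in the frame of reject_tray below 0.02 m and linear speed of foot_a below 0.02 m/s) or (x of foot_b in the frame of reject_tray between -0.052 and 0.052 m and y of foot_b in the frame of reject_tray between -0.052 and 0.052 m and z of foot_b in the frame of reject_tray below 0.02 m and linear speed of foot_b below 0.02 m/s) or (x of foot_c in the frame of reject_tray between -0.052 and 0.052 m and y of foot_c in the frame of reject_tray between -0.052 and 0.052 m and z of foot_c in the frame of reject_tray below 0.02 m and linear speed of foot_c below 0.02 m/s) or (x of foot_d in the frame of reject_tray between -0.052 and 0.052 m and y of foot_d in the frame of reject_tray between -0.052 and 0.052 m and z of foot_d in the frame of reject_tray below 0.02 m and linear speed of foot_d below 0.02 m/s) or (x of new_foot in the frame of reject_tray between -0.052 and 0.052 m and y of new_foot in the frame of reject_tray between -0.052 and 0.052 m and z of new_foot in the frame of reject_tray below 0.02 m and linear speed of new_foot below 0.02 m/s))); the robot touches nothing.
It fails at once if a foot is squeezed by more than 6 mm (z of foot_a_top in the frame of foot_a below 0.024 m or z of foot_b_top in the frame of foot_b below 0.024 m or z of foot_c_top in the frame of foot_c below 0.024 m or z of foot_d_top in the frame of foot_d below 0.024 m or z of new_foot_top in the frame of new_foot below 0.024 m).
It also fails if it takes over 72 s, if anything falls off the work surface, if the arm or the gripper's body presses on something with over 40 N, if the wrist force passes 120 N, or if a joint passes its speed limit or range.

## Working session

There is one attempt and no reset: what is moved stays moved. The work goes in short steps, Python scripts to look and compute and a tool call to move; the robot and the scene stay as the last step left them, time stands still between calls to the robot, and variables do not carry over. Pictures are saved under pics/ and viewed, at most 10 in all, crops included, and the job is handed in when it is done.

```bash
mkdir -p pics; ls
```

Run:
```python
from cell import ctrl
import cv2,numpy as np
for n in("top","scene"):
    c=ctrl.camera(n);cv2.imwrite(f"pics/{n}0.png",c["frame"]);print(n,c["K"].tolist(),np.round(c["extrinsics"],4).tolist())
o=ctrl.observe();print({k:np.round(v,4).tolist() for k,v in o.items()})
```

```text
pics
top [[395.9621151136378, 0.0, 255.07592645146468], [0.0, 395.9621151136378, 191.92937163532088], [0.0, 0.0, 1.0]] [[0.0287, -0.9995, 0.0091, -0.0031], [-0.9969, -0.0293, -0.0725, 0.5563], [0.0727, -0.007, -0.9973, 1.2441], [0.0, 0.0, 0.0, 1.0]]
scene [[446.0483376798437, 0.0, 259.3034814421785], [0.0, 446.0483376798437, 187.744936484388], [0.0, 0.0, 1.0]] [[0.8202, -0.5721, -0.0061, -0.4466], [-0.3397, -0.4783, -0.8098, 0.2488], [0.4604, 0.6663, -0.5867, 0.9099], [0.0, 0.0, 0.0, 1.0]]
{'t': 0.1, 'qpos': [1.0594, 0.3512, 1.6523, -0.0, 1.1391, -0.0846], 'qd': [0.0007, 0.0002, -0.0021, -0.0025, 0.0002, 0.001], 'joint_efforts': [0.0017, -50.6831, -29.1872, 0.0, 0.0027, 0.0001], 'ee_pos': [0.2275, 0.5004, 0.2308], 'tool_rot': [[-0.9103, 0.414, -0.0005], [0.414, 0.9103, -0.0009], [0.0001, -0.0011, -1.0]], 'force': [-0.3443, -0.3116, 0.088], 'torque': [0.0068, 0.0273, -0.04], 'gripper_force': 0.0, 'width': 0.0853}
```

View pics/top0.png

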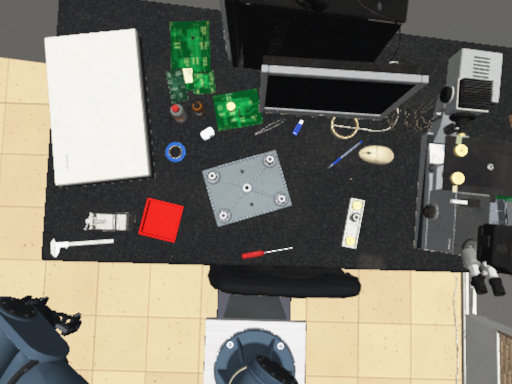

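View pics/scene0.png

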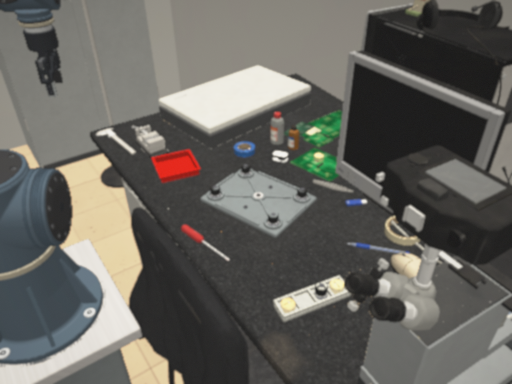

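Top view: plate centre is near (247,188), with feet near (212,176), (270,160), (224,215) and (282,199). The tray is near (161,220) and the rack near (353,223), with a dark foot between cream pucks. The scene view agrees.

Create h.py:
```python
from cell import ctrl
import cv2,numpy as np
np.set_printoptions(precision=4,suppress=True)
def ray(c,px,z):
    E=c["extrinsics"];R,t=E[:3,:3],E[:3,3];C=-R.T@t
    d=R.T@np.linalg.inv(c["K"])@np.array([px[0],px[1],1.]);return C+d*(z-C[2])/d[2]
def proj(c,p):
    E=c["extrinsics"];q=c["K"]@(E[:3,:3]@np.array(p)+E[:3,3]);return q[:2]/q[2]
def go(p,yaw_close=None):
    """tool-frame displacement to world point p; rz so closing line y is at world angle yaw_close"""
    o=ctrl.observe();R=np.array(o["tool_rot"]);d=R.T@(np.array(p)-o["ee_pos"]);print("t",o["t"],"tcp",o["ee_pos"],"tool d",d)
    if yaw_close is not None:
        a=np.arctan2(R[1,1],R[0,1]);w=(yaw_close-a+np.pi/2)%np.pi-np.pi/2;print("rz (tool, down)",-w,"tool-y yaw",a)
def blob(m,lo,hi):
    m=cv2.morphologyEx(m.astype(np.uint8)*255,cv2.MORPH_CLOSE,np.ones((3,3)))
    return [k for k in cv2.findContours(m,cv2.RETR_EXTERNAL,cv2.CHAIN_APPROX_NONE)[0] if lo<cv2.contourArea(k)<hi]
```

Run:
```python
from h import *
c=ctrl.camera("top");f=c["frame"].astype(int);b,g,r=f[...,0],f[...,1],f[...,2]
def rect(k,z):
    P=np.array([ray(c,p[0],z)[:2] for p in k],np.float32);return cv2.minAreaRect(P)
for k in blob((r>150)&(g<60),800,5000):print("tray",rect(k,.022))
roi=np.zeros(f.shape[:2],bool);roi[140:240,190:305]=1
for k in blob((g>70)&roi,2000,9000):print("plate",rect(k,.012))
roi[:]=0;roi[185:260,330:375]=1
for k in blob((g>120)&roi,300,3000):print("rack",rect(k,.018))
for k in blob((r-b>40)&(g>120)&roi,20,500):
    (x,y),_=cv2.minEnclosingCircle(k);print("puck",ray(c,(x,y),.025))
cv2.imwrite("pics/z.png",cv2.resize(c["frame"][140:260,180:380],None,fx=4,fy=4,interpolation=cv2.INTER_CUBIC))
w=ctrl.camera("wrist");o=ctrl.observe();R=np.array(o["tool_rot"]);E=w["extrinsics"]
print(w["K"][0],"cam in tool",R.T@(-E[:3,:3].T@E[:3,3]-o["ee_pos"]),"\n",E[:3,:3]@R)
```

```text
tray ((0.4592350125312805, 0.3099437952041626), (0.11992445588111877, 0.12002269178628922), 77.90145111083984)
plate ((0.5701898336410522, 0.04106275737285614), (0.19216744601726532, 0.2520228326320648), 17.733718872070312)
rack ((0.4669100046157837, -0.30185747146606445), (0.04867047443985939, 0.15966182947158813), 79.89712524414062)
puck [ 0.41   -0.2903  0.025 ]
puck [ 0.5234 -0.311   0.025 ]
[320.0177   0.     255.136 ] cam in tool [ 0.0802  0.0002 -0.1427] 
 [[ 0.0012  1.      0.002 ]
 [-0.9511  0.0017 -0.309 ]
 [-0.309  -0.0015  0.9511]]
```

View pics/z.png

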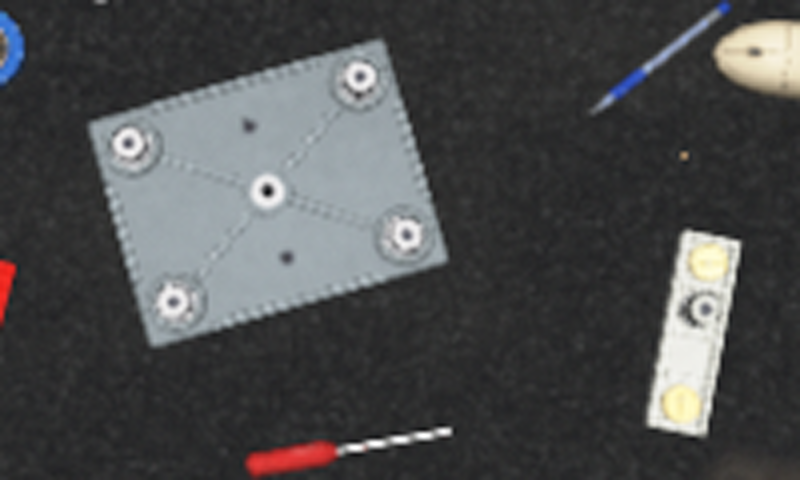

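The measured sizes match those given: tray 120 mm (118), plate 192×252 mm (190×250), rack 49×160 mm (46×158). The foot being next to the far puck means rack −y points away from the robot. Next I move over the plate.

Run:
```python
from h import *
go([.57,.041,.25],np.radians(17.73))
```

```text
t 0.2 tcp [0.2276 0.5005 0.231 ] tool d [-0.5019 -0.2766 -0.0189]
rz (tool, down) 0.8345896273179831 tool-y yaw 1.1440365036965778
```

Request:
send_path(motion={"ticks": [[0, -0.05, -0.0277, -0.0019, 0, 0, 0], [0, -0.05, -0.0277, -0.0019, 0, 0, 0], [0, -0.05, -0.0277, -0.0019, 0, 0, 0], [0, -0.05, -0.0277, -0.0019, 0, 0, 0], [0, -0.05, -0.0277, -0.0019, 0, 0, 0], [0, -0.05, -0.0277, -0.0019, 0, 0, 0], [0, -0.05, -0.0277, -0.0019, 0, 0, 0], [0, -0.05, -0.0277, -0.0019, 0, 0, 0], [0, -0.05, -0.0277, -0.0019, 0, 0, 0], [0, -0.05, -0.0277, -0.0019, 0, 0, 0]]})

```text
t: 1.45
ee_pos: [0.569, 0.0398, 0.2503]
tool_rot: [[-0.91, 0.414, -0.0], [0.414, 0.91, 0.0], [0.0, 0.0, -1.0]]
force: [0.5, -0.2, 0.1]
width: 0.0001
gripper_force: 0.0
```

Request:
send_path(motion={"ticks": [[0, 0, 0, 0, 0, 0, 0.167], [0, 0, 0, 0, 0, 0, 0.167], [0, 0, 0, 0, 0, 0, 0.167], [0, 0, 0, 0, 0, 0, 0.167], [0, 0, 0, 0, 0, 0, 0.167], [0, 0, 0, 0, 0, 0, 0]]})

```text
t: 2.2
ee_pos: [0.568, 0.0415, 0.2501]
tool_rot: [[-0.305, 0.952, -0.0], [0.952, 0.305, 0.0], [0.0, -0.0, -1.0]]
force: [-0.1, 1.5, 0.2]
width: -0.0001
gripper_force: 0.0
```

Run:
```python
from h import *
w=ctrl.camera("wrist");cv2.imwrite("pics/w1.png",w["frame"])
for p in [(.603,.1513,.042),(.6608,-.0296,.042),(.4792,.1117,.042),(.537,-.0692,.042)]:print(proj(w,p))
o=ctrl.observe();print(o["ee_pos"],o["tool_rot"],o["force"])
```

```text
[321.1535  69.6241]
[310.8068 236.4381]
[194.8481  69.4016]
[203.6773 236.1742]
[0.5681 0.0416 0.2502] [[-0.3076  0.9515 -0.0003]
 [ 0.9515  0.3076  0.    ]
 [ 0.0001 -0.0003 -1.    ]] [-0.3917  0.2491 -0.1053]
```

View pics/w1.png

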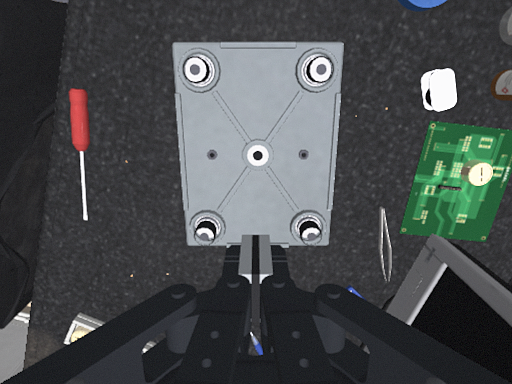

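The wrist view shows all four feet, with white-ringed tops at about (196,69), (320,69), (205,233) and (310,233), close to the predicted pixels. Now the ring centres.

Add to h.py:
```python
def feet(c,pts,z,rad=16):
    out=[]
    for p in pts:
        q=proj(c,p).round().astype(int);f=c["frame"];m=np.zeros(f.shape[:2],np.uint8);cv2.circle(m,tuple(map(int,q)),rad,1,-1)
        b=[k for k in blob((f.min(2)>205)&(m>0),20,5000)]
        k=max(b,key=cv2.contourArea);(x,y),r=cv2.minEnclosingCircle(k);out.append(ray(c,(x,y),z));print("px",x,y,r,"area",cv2.contourArea(k),"world",out[-1])
    return np.array(out)
```

Run:
```python
from h import *
w=ctrl.camera("wrist")
P=feet(w,[(.603,.1513,.042),(.6608,-.0296,.042),(.4792,.1117,.042),(.537,-.0692,.042)],.042)
print(P.mean(0),P[0]-P[2],P[0]-P[1],P[1]-P[3])
go([.4792,.1117,.06])
```

```text
px 316.7612609863281 70.4549560546875 14.71642780303955 area 409.0 world [0.5988 0.1493 0.042 ]
px 310.0 233.5 8.381627082824707 area 66.5 world [ 0.6587 -0.026   0.042 ]
px 198.0 69.5 15.041708946228027 area 432.5 world [0.4822 0.1124 0.042 ]
px 204.5 233.5 8.276573181152344 area 65.0 world [ 0.5373 -0.0655  0.042 ]
[0.5692 0.0425 0.042 ] [0.1166 0.0369 0.    ] [-0.0599  0.1753  0.    ] [0.1214 0.0395 0.    ]
t 2.3 tcp [0.5681 0.0415 0.2502] tool d [ 0.0941 -0.0629  0.1902]
```

Request:
send_path(motion={"ticks": [[0, 0.047, -0.0315, 0, 0, 0, 0], [0, 0.047, -0.0315, 0, 0, 0, 0], [0, 0, 0, 0.05, 0, 0, 0], [0, 0, 0, 0.05, 0, 0, 0], [0, 0, 0, 0.05, 0, 0, 0], [0, 0, 0, 0.04, 0, 0, 0], [0, 0, 0, 0.014, 0, 0, 0], [0, 0, 0, 0, 0, 0, 0]]})

```text
t: 3.3
ee_pos: [0.4796, 0.1119, 0.0464]
tool_rot: [[-0.305, 0.952, -0.001], [0.952, 0.305, -0.0], [0.0, -0.001, -1.0]]
force: [-0.3, 0.0, 1.1]
width: -0.0001
gripper_force: 0.0
```

Request:
send_path(motion={"ticks": [[0, 0, 0, 0.005, 0, 0, 0], [0, 0, 0, 0.001, 0, 0, 0], [0, 0, 0, 0, 0, 0, 0]]})

```text
t: 3.68
ee_pos: [0.4801, 0.112, 0.041]
tool_rot: [[-0.304, 0.953, 0.002], [0.953, 0.304, 0.0], [-0.0, 0.002, -1.0]]
force: [0.2, 0.7, 1.2]
width: 0.0003
gripper_force: 0.6
```

Run:
```python
from h import *
go([.4792,.1117,.038]);print(ctrl.observe()["force"])
```

```text
t 3.675 tcp [0.4801 0.112  0.041 ] tool d [ 0.    -0.001  0.003]
[0.2061 0.6728 1.1541]
```

Request:
send_path(motion={"ticks": [[0, 0, 0, 0.002, 0, 0, 0], [0, 0, 0, 0.001, 0, 0, 0], [0, 0, 0, 0, 0, 0, 0], [0, 0, 0, 0, 0, 0, 0]]})

```text
t: 4.18
ee_pos: [0.4801, 0.112, 0.0376]
tool_rot: [[-0.304, 0.953, 0.001], [0.953, 0.304, 0.0], [-0.0, 0.001, -1.0]]
force: [1.8, 0.1, 5.4]
width: -0.0
gripper_force: 2.5
```

Slope is 1.2 N/mm, with 5.4 N at 4.4 mm, so this is the soft foot. I'll back off, open the fingers and take a reference view.

Request:
send_path(motion={"ticks": [[0, 0, 0, -0.01, 0, 0, 0], [0.07, 0, 0, -0.05, 0, 0, 0], [0.07, 0, 0, 0, 0, 0, 0], [0.07, 0, 0, 0, 0, 0, 0], [0.07, 0, 0, 0, 0, 0, 0]]})

```text
t: 4.8
ee_pos: [0.4787, 0.1118, 0.0964]
tool_rot: [[-0.304, 0.953, -0.002], [0.953, 0.304, -0.0], [0.0, -0.002, -1.0]]
force: [0.3, -1.3, -0.7]
width: 0.0699
gripper_force: 0.0
```

Run:
```python
from h import *
w=ctrl.camera("wrist");np.save("ref.npy",w["frame"]);o=ctrl.observe();print(o["ee_pos"],o["tool_rot"],o["width"],proj(w,(.4792,.1117,.042)),proj(w,[o["ee_pos"][0],o["ee_pos"][1],.042]))
cv2.imwrite("pics/w2.png",w["frame"])
```

```text
[0.4789 0.1118 0.0964] [[-0.3041  0.9526 -0.002 ]
 [ 0.9526  0.3041 -0.0003]
 [ 0.0003 -0.002  -1.    ]] 0.07023815212619863 [256.9818 211.009 ] [256.5411 210.7211]
```

View pics/w2.png

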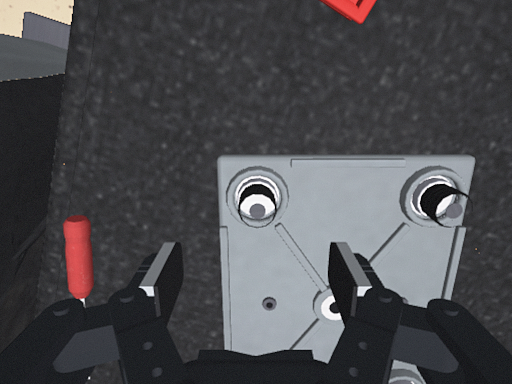

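The foot top's centre dot is at (258,211), against (257,211) predicted, so it is under 1 mm off. Grasping now.

Request:
send_path(motion={"ticks": [[0.06, 0, 0, 0.04, 0, 0, 0], [0.06, 0, 0, 0.025, 0, 0, 0], [0.06, 0, 0, 0.0075, 0, 0, 0], [0.015, 0, 0, 0, 0, 0, 0], [0.015, 0, 0, 0, 0, 0, 0], [0.015, 0, 0, 0, 0, 0, 0], [0.015, 0, 0, 0, 0, 0, 0], [0.015, 0, 0, 0, 0, 0, 0]]})

```text
t: 5.85
ee_pos: [0.4799, 0.112, 0.0251]
tool_rot: [[-0.304, 0.953, 0.001], [0.953, 0.304, 0.0], [-0.0, 0.001, -1.0]]
force: [1.5, -0.2, 0.2]
width: 0.0228
gripper_force: 58.9
```

Request:
send_path(motion={"ticks": [[0.015, 0, 0, -0.01, 0, 0, 0], [0.015, 0, 0, -0.02, 0, 0, 0], [0.015, 0, 0, -0.05, 0, 0, 0], [0.015, 0, 0, 0, 0, 0, 0]]})

```text
t: 6.35
ee_pos: [0.4812, 0.1122, 0.1081]
tool_rot: [[-0.304, 0.953, 0.006], [0.953, 0.304, 0.001], [-0.001, 0.006, -1.0]]
force: [-0.4, -0.2, -1.4]
width: 0.0229
gripper_force: 59.3
```

Run:
```python
from h import *
w=ctrl.camera("wrist");cv2.imwrite("pics/w3.png",w["frame"]);go([.4592,.3099,.06])
```

```text
t 6.4 tcp [0.4801 0.112  0.1063] tool d [0.1949 0.0401 0.0463]
```

View pics/w3.png

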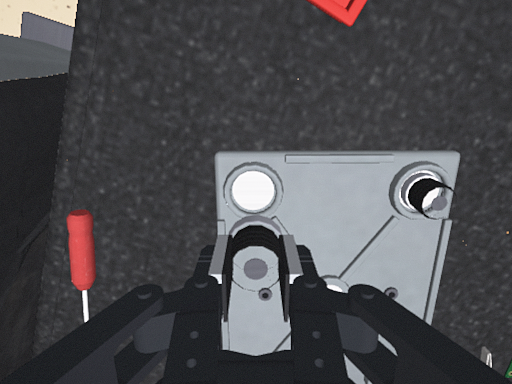

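The foot is held upright and the empty socket is visible at (253,190). I'll measure the socket and carry the foot to the tray.

Run:
```python
from h import *
w=ctrl.camera("wrist");P=feet(w,[(.4792,.1117,.012)],.012,40)
f=w["frame"];k=[k for k in blob(f.min(2)>205,300,3000)]
for q in k:print(cv2.fitEllipse(q),ray(w,cv2.fitEllipse(q)[0],.012),ray(w,cv2.fitEllipse(q)[0],.02))
```

```text
px 254.5 190.5 20.988191604614258 area 1247.0 world [0.479  0.1123 0.012 ]
((254.44070434570312, 190.90248107910156), (38.35763168334961, 41.426639556884766), 91.91375732421875) [0.479 0.112 0.012] [0.4782 0.1146 0.02  ]
```

Request:
send_path(motion={"ticks": [[0.015, 0.049, 0.01, 0, 0, 0, 0], [0.015, 0.049, 0.01, 0, 0, 0, 0], [0.015, 0.049, 0.01, 0, 0, 0, 0], [0.015, 0.048, 0.01, 0, 0, 0, 0], [0.015, 0, 0, 0.05, 0, 0, 0], [0.015, 0, 0, 0.025, 0, 0, 0], [0.015, 0, 0, 0.008, 0, 0, 0], [0.015, 0, 0, 0, 0, 0, 0]]})

```text
t: 7.45
ee_pos: [0.4581, 0.3096, 0.0214]
tool_rot: [[-0.304, 0.953, -0.001], [0.953, 0.304, -0.001], [-0.0, -0.001, -1.0]]
force: [0.2, 0.2, -0.6]
width: 0.023
gripper_force: 59.4
```

Socket centre measures (0.479, 0.112), in agreement with the plate model and the grasp. Release the foot in the tray.

Request:
send_path(motion={"ticks": [[0.015, 0, 0, 0.0045, 0, 0, 0], [0.045, 0, 0, 0, 0, 0, 0], [0.045, 0, 0, 0, 0, 0, 0], [0.045, 0, 0, -0.03, 0, 0, 0], [0.07, 0, 0, -0.06, 0, 0, 0], [0.07, 0, 0, 0, 0, 0, 0]]})

```text
t: 8.2
ee_pos: [0.4604, 0.3111, 0.1118]
tool_rot: [[-0.304, 0.953, 0.007], [0.953, 0.304, 0.004], [0.002, 0.008, -1.0]]
force: [0.1, -0.4, -0.2]
width: 0.0698
gripper_force: 0.0
```

Run:
```python
from h import *
w=ctrl.camera("wrist");cv2.imwrite("pics/w4.png",w["frame"]);go([.4856,-.3052,.092],np.radians(79.9))
```

```text
t 8.25 tcp [0.4593 0.3104 0.1094] tool d [-0.5944 -0.1622  0.0163]
rz (tool, down) -1.0855743301685248 tool-y yaw 0.3089437421749443
```

View pics/w4.png

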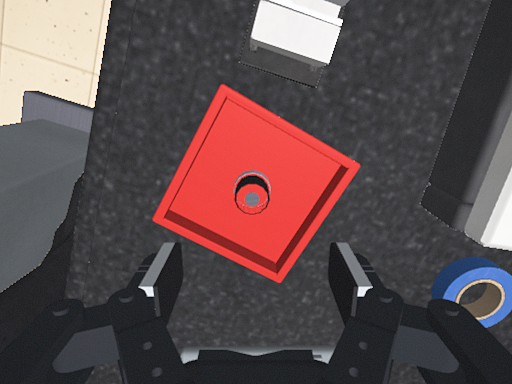

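The soft foot stands near the middle of the tray at (252,190). On to the rack.

Request:
send_path(motion={"ticks": [[0.07, -0.0594, -0.0162, 0, 0, 0, 0], [0.07, -0.0594, -0.0162, 0, 0, 0, 0], [0.07, -0.0594, -0.0162, 0, 0, 0, 0], [0.07, -0.0594, -0.0162, 0, 0, 0, 0], [0.07, -0.0594, -0.0162, 0, 0, 0, 0], [0.07, -0.0594, -0.0162, 0, 0, 0, 0], [0.07, -0.0594, -0.0162, 0, 0, 0, 0], [0.07, -0.0594, -0.0162, 0, 0, 0, 0], [0.07, -0.0594, -0.0162, 0, 0, 0, 0], [0.07, -0.0594, -0.0162, 0, 0, 0, 0]]})

```text
t: 9.5
ee_pos: [0.4839, -0.3071, 0.1063]
tool_rot: [[-0.304, 0.953, -0.001], [0.953, 0.304, 0.001], [0.001, -0.001, -1.0]]
force: [0.9, 0.3, 0.2]
width: 0.07
gripper_force: 0.0
```

Request:
send_path(motion={"ticks": [[0.07, 0, 0, 0, 0, 0, -0.181], [0.07, 0, 0, 0, 0, 0, -0.181], [0.07, 0, 0, 0, 0, 0, -0.181], [0.07, 0, 0, 0, 0, 0, -0.181], [0.07, 0, 0, 0, 0, 0, -0.181], [0.07, 0, 0, 0, 0, 0, -0.181], [0.07, 0, 0, 0, 0, 0, 0], [0.07, 0, 0, 0, 0, 0, 0]]})

```text
t: 10.5
ee_pos: [0.4844, -0.3051, 0.1068]
tool_rot: [[-0.984, 0.179, -0.001], [0.179, 0.984, 0.0], [0.001, 0.0, -1.0]]
force: [0.7, 0.2, 0.1]
width: 0.0698
gripper_force: 0.0
```

Run:
```python
from h import *
w=ctrl.camera("wrist");cv2.imwrite("pics/w5.png",w["frame"]);go([.4856,-.3052,.0924],np.radians(79.9));print(proj(w,(.4856,-.3052,.038)),ctrl.observe()["qpos"])
f=w["frame"].astype(int)
for k in blob((f[...,2]-f[...,0]>40)&(f[...,1]>150),200,6000):print(ray(w,cv2.fitEllipse(k)[0],.025))
```

```text
t 10.55 tcp [ 0.4845 -0.3052  0.1069] tool d [-0.0011  0.0002  0.0145]
rz (tool, down) -0.002795848417881386 tool-y yaw 1.391722223925588
[255.0332 205.2313] [-0.6434  0.5452  1.6948 -0.      0.9022 -2.0351]
```

View pics/w5.png

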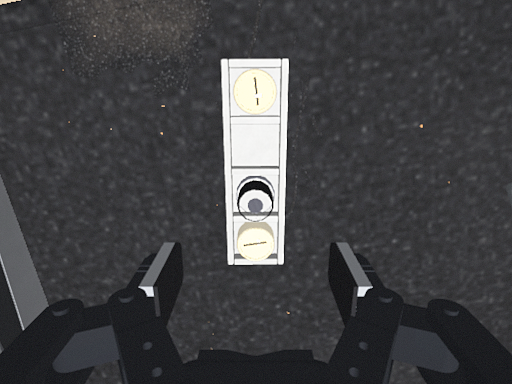

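The new foot's top dot is at (256,205.5), against (255,205) predicted. I'll lower to the reference height and compare the dot with the reference frame.

Request:
send_path(motion={"ticks": [[0.06, -0.001, 0, 0.0145, 0, 0, 0], [0.06, 0, 0, 0, 0, 0, 0], [0.06, 0, 0, 0, 0, 0, 0]]})

```text
t: 10.92
ee_pos: [0.4856, -0.3054, 0.0925]
tool_rot: [[-0.985, 0.175, -0.0], [0.175, 0.985, 0.0], [0.0, 0.0, -1.0]]
force: [-0.2, 0.5, -0.3]
width: 0.0601
gripper_force: 0.0
```

Run:
```python
from h import *
w=ctrl.camera("wrist");o=ctrl.observe();print(o["ee_pos"],o["tool_rot"][1])
for f in(np.load("ref.npy"),w["frame"]):
    c=f[200:222,246:270].astype(int).mean(2);m=(c>70)&(c<190);n,l,s,ce=cv2.connectedComponentsWithStats(m.astype(np.uint8),connectivity=4);i=1+s[1:,4].argmax();p=ce[i]+[246,200];print(p,s[i],ray(w,p,.038))
```

```text
[ 0.4857 -0.3055  0.0928] [0.1752 0.9845 0.    ]
[257.2689 213.8097] [  0   3  24  19 331] [ 0.4877 -0.3041  0.038 ]
[256.0441 213.9559] [  0   4  24  18 295] [ 0.4876 -0.3049  0.038 ]
```

Request:
send_path(motion={"ticks": [[0.06, 0, 0, 0.04, 0, 0, 0], [0.06, 0, 0, 0.025, 0, 0, 0], [0.06, 0, 0, 0.006, 0, 0, 0], [0.015, 0, 0, 0, 0, 0, 0], [0.015, 0, 0, 0, 0, 0, 0], [0.015, 0, 0, 0, 0, 0, 0], [0.015, 0, 0, 0, 0, 0, 0], [0.015, 0, 0, 0, 0, 0, 0]]})

```text
t: 11.98
ee_pos: [0.4861, -0.3058, 0.0223]
tool_rot: [[-0.985, 0.175, 0.001], [0.175, 0.985, -0.001], [-0.001, -0.001, -1.0]]
force: [1.6, -0.2, 4.4]
width: 0.0225
gripper_force: 58.9
```

Request:
send_path(motion={"ticks": [[0.015, 0, 0, -0.01, 0, 0, 0], [0.015, 0, 0, -0.03, 0, 0, 0], [0.015, 0, 0, -0.05, 0, 0, 0], [0.015, 0, 0, 0, 0, 0, 0], [0.015, 0, 0, 0, 0, 0, 0]]})

```text
t: 12.6
ee_pos: [0.4851, -0.3051, 0.1114]
tool_rot: [[-0.985, 0.175, -0.001], [0.175, 0.985, 0.001], [0.001, 0.0, -1.0]]
force: [0.1, 0.7, -0.8]
width: 0.0225
gripper_force: 59.1
```

Run:
```python
from h import *
go([.4795,.112,.07],np.radians(17.73))
w=ctrl.camera("wrist");cv2.imwrite("pics/w6.png",w["frame"])
```

```text
t 12.6 tcp [ 0.4851 -0.3051  0.1114] tool d [0.0785 0.4097 0.0417]
rz (tool, down) 1.0855682440603662 tool-y yaw 1.395015120438961
```

View pics/w6.png

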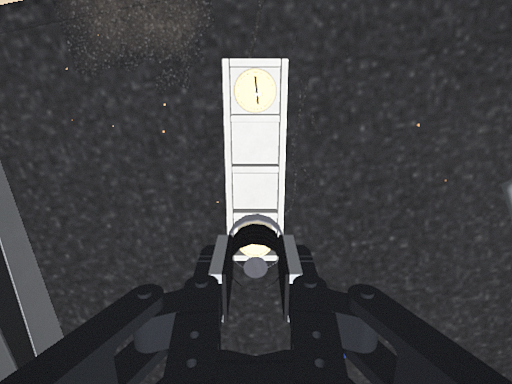

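The new foot is held with its dot at (256,267), practically the same as the old foot in its grasp. Move to the socket.

Request:
send_path(motion={"ticks": [[0.015, 0.0112, 0.0585, 0, 0, 0, 0], [0.015, 0.0112, 0.0585, 0, 0, 0, 0], [0.015, 0.0112, 0.0585, 0, 0, 0, 0], [0.015, 0.0112, 0.0585, 0, 0, 0, 0], [0.015, 0.0112, 0.0585, 0, 0, 0, 0], [0.015, 0.0112, 0.0585, 0, 0, 0, 0], [0.015, 0.0112, 0.0585, 0, 0, 0, 0], [0.015, 0, 0, 0, 0, 0, 0]]})

```text
t: 13.65
ee_pos: [0.4789, 0.1145, 0.1107]
tool_rot: [[-0.985, 0.17, -0.002], [0.17, 0.985, -0.0], [0.002, -0.0, -1.0]]
force: [-0.0, -0.4, -0.5]
width: 0.0228
gripper_force: 59.2
```

Request:
send_path(motion={"ticks": [[0.015, 0, 0, 0, 0, 0, 0.181], [0.015, 0, 0, 0, 0, 0, 0.181], [0.015, 0, 0, 0, 0, 0, 0.181], [0.015, 0, 0, 0, 0, 0, 0.181], [0.015, 0, 0, 0, 0, 0, 0.181], [0.015, 0, 0, 0, 0, 0, 0.181], [0.015, 0, 0, 0, 0, 0, 0], [0.015, 0, 0, 0, 0, 0, 0], [0.015, 0, 0, 0, 0, 0, 0]]})

```text
t: 14.78
ee_pos: [0.4799, 0.1112, 0.1116]
tool_rot: [[-0.306, 0.952, -0.0], [0.952, 0.306, -0.0], [0.0, -0.0, -1.0]]
force: [1.0, -0.9, -0.5]
width: 0.0228
gripper_force: 59.2
```

Run:
```python
from h import *
go([.4797,.112,.04],np.radians(17.73));print(ctrl.observe()["tool_rot"][2])
w=ctrl.camera("wrist");f=w["frame"]
for q in blob(f.min(2)>205,300,3000):e=cv2.fitEllipse(q);print(e,ray(w,e[0],.012))
```

```text
t 14.775 tcp [0.4799 0.1112 0.1116] tool d [0.0008 0.     0.0716]
rz (tool, down) 0.001635755292825003 tool-y yaw 0.31108263167141964
[ 0.0001 -0.0004 -1.    ]
((255.33377075195312, 188.07032775878906), (37.93163299560547, 40.59937286376953), 91.77992248535156) [0.479 0.112 0.012]
```

Request:
send_path(motion={"ticks": [[0.015, 0.0008, 0, 0.04, 0, 0, 0], [0.015, 0, 0, 0.03, 0, 0, 0], [0.015, 0, 0, 0.005, 0, 0, 0], [0.015, 0, 0, 0.003, 0, 0, 0], [0.015, 0, 0, 0.003, 0, 0, 0], [0.015, 0, 0, 0.003, 0, 0, 0], [0.015, 0, 0, 0, 0, 0, 0], [0.015, 0, 0, 0, 0, 0, 0]]})

```text
t: 15.82
ee_pos: [0.4799, 0.1122, 0.028]
tool_rot: [[-0.304, 0.953, 0.0], [0.953, 0.304, 0.0], [-0.0, 0.0, -1.0]]
force: [-0.2, 0.7, -0.4]
width: 0.0228
gripper_force: 59.2
```

No resistance at 0.028, well below mouth level, so it is entering the bore. Down the last 2 mm.

Request:
send_path(motion={"ticks": [[0.015, 0, 0, 0.0015, 0, 0, 0], [0.015, 0, 0, 0.001, 0, 0, 0], [0.015, 0, 0, 0, 0, 0, 0], [0.015, 0, 0, 0, 0, 0, 0]]})

```text
t: 16.32
ee_pos: [0.48, 0.1123, 0.0256]
tool_rot: [[-0.304, 0.953, 0.0], [0.953, 0.304, 0.0], [-0.0, 0.0, -1.0]]
force: [-1.3, 0.3, 6.5]
width: 0.023
gripper_force: 59.7
```

Floor contact (6.5 N) at the expected height. Release, back off and look.

Request:
send_path(motion={"ticks": [[0.06, 0, 0, 0, 0, 0, 0], [0.06, 0, 0, 0, 0, 0, 0], [0.06, 0, 0, 0, 0, 0, 0], [0.06, 0, 0, -0.03, 0, 0, 0], [0.06, 0, 0, -0.05, 0, 0, 0], [0.06, -0.05, 0, -0.03, 0, 0, 0], [0.06, -0.04, 0.03, -0.03, 0, 0, 0], [0.06, 0, 0, 0, 0, 0, 0], [0.06, 0, 0, 0, 0, 0, 0]]})

```text
t: 17.45
ee_pos: [0.5349, 0.0357, 0.1645]
tool_rot: [[-0.304, 0.953, -0.002], [0.953, 0.304, 0.0], [0.001, -0.002, -1.0]]
force: [0.2, -0.2, 0.0]
width: 0.0596
gripper_force: 0.0
```

Run:
```python
from h import *
w=ctrl.camera("wrist");cv2.imwrite("pics/w7.png",cv2.resize(w["frame"],(768,576)));print(proj(w,(.479,.112,.042))*1.5,ctrl.observe()["force"])
```

```text
[326.9007 106.1948] [-0.9335 -0.2072 -0.9614]
```

View pics/w7.png

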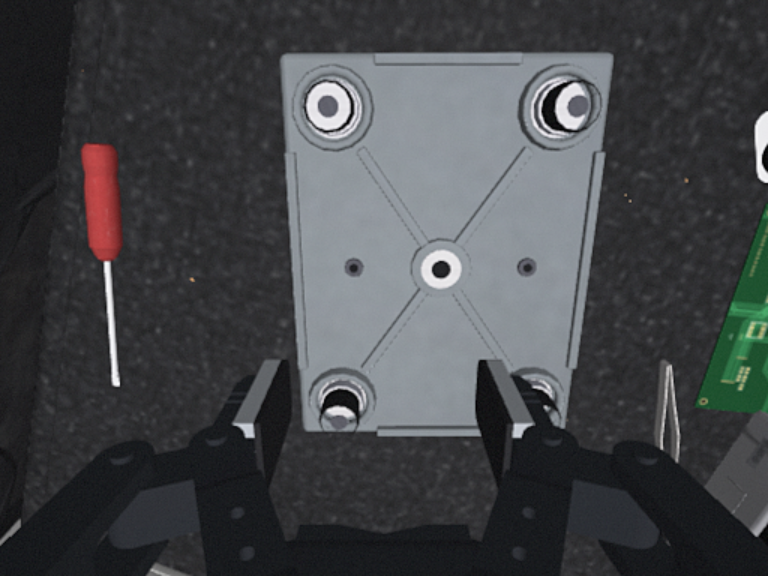

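The new foot's dot is at (327,106), exactly where a fully seated foot must appear (327,106), and the gripper touches nothing. Handing in.

```bash
python3 -c "
from cell import ctrl
print(ctrl.finish_job())"
```

```text
the job is handed in; nothing more can be done
None
```

The soft foot (1.2 N/mm when pressed) is in the red tray, the new foot sits fully home in its socket by the last camera check, and the job was handed in after about 17.5 s; no verdict was returned, and I did not press the other three feet because the first was the soft one.

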